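# Lay out a ward order on the pharmacy check tray

## Task

Lay out the ward order on the grey check tray: stand the amber bottle in the middle of the teal-framed place and the white jar in the middle of the red-framed place, lay the purple-banded carton flat in the middle of the tray, midway between the two places, with its long side along the tray's long side, and put the yellow-banded carton centred and squarely on top of it, lying flat and the same way round. Set everything down upright without dropping it, let go, and leave the green bottle, the mortar bowl and the steel cup where they are.

Things in the scene. Friction and masses are not known exactly. Their poses are not given: they have to be found in the camera images.
- amber_mid (a point): Amber glass medicine bottle, white screw cap and paper label, upright: 44 mm diameter, 78 mm high with neck and cap; the smooth round body is straight for its lower 48 mm, then narrows to the neck; grasp the body. The point is on its axis, half-way up (39 mm above its underside); z is its axis, up. About 0.12 kg.
- jar_mid (a point): White plastic tablet jar with a blue lid, upright: straight body 52 mm in diameter and 40 mm high, with a 49 mm lid on it, 56 mm high in all. The point is on its axis, half-way up (28 mm above its underside); z up. About 0.09 kg.
- big_carton_mid (a point): White medicine carton with a purple band, lying flat: 55 mm (its x) by 85 mm (its y), 36 mm high (z). The point is its centre, 18 mm above its underside. About 0.11 kg.
- small_carton_mid (a point): Smaller white carton with a yellow band, lying flat: 40 mm (its x) by 60 mm (its y), 28 mm high (z). The point is its centre, 14 mm above its underside. About 0.05 kg.
- tray: The check tray, fixed: grey floor, cream rim, 150 mm (its x) by 320 mm (its y, the long side). Its floor is 4 mm thick and its rim stands 12 mm above the counter (4 mm thick). The origin is the tray's middle at counter height, midway between the two places; the label tabs are along its far (+x) long edge.
- teal_place: Fixed place near one end of the tray, on its long centre line, 115 mm from the tray's middle: a white 54 mm square in a teal 66 mm frame printed on the tray floor, with a teal label tab 52 mm wide leaning away at the tray's far edge, its top about 40 mm above the counter. Which end is teal changes. The origin is the middle of the square, on the tray floor (4 mm above the counter); axes as the tray's.
- red_place: The same at the tray's other end, with a red frame and red label tab. The origin is the middle of its square, on the tray floor.
- green_bottle: Green glass bottle with a black cap, 46 mm diameter, 70 mm high, loose; not part of the order, to be left alone. The origin is the centre of its underside.
- mortar: White ceramic mortar bowl, 80 mm diameter, 45 mm high, loose; to be left alone. The origin is the centre of its underside.
- steel_cup: Steel cup, 64 mm diameter, 55 mm high, loose; to be left alone. The origin is the centre of its underside.

How it is judged (in metres and radians):
At the end, for the whole second after the job is handed in: Bottle within 15 mm of the teal place's middle, jar of the red one's; purple carton flat within 15 mm of the tray's middle and 12 degrees of its long side; yellow carton flat on it within 12 mm and 15 degrees; all upright (0.1 rad), at resting height (5 mm), released, at rest (horizontal distance between amber_mid and teal_place below 0.015 m and horizontal distance between jar_mid and red_place below 0.015 m and horizontal distance between big_carton_mid and tray below 0.015 m and angle between the x axis of big_carton_mid and the x axis of tray, either way round below 0.21 rad and horizontal distance between small_carton_mid and big_carton_mid below 0.012 m and angle between the x axis of small_carton_mid and the x axis of big_carton_mid, either way round below 0.26 rad and height (world z) of amber_mid between 0.038 and 0.048 m and angle between each of amber_mid, jar_mid, big_carton_mid, small_carton_mid's own z axis and vertical below 0.1 rad and linear speed of each of amber, jar, big_carton, small_carton below 0.01 m/s and height (world z) of jar_mid between 0.027 and 0.037 m and height (world z) of big_carton_mid between 0.017 and 0.027 m and height (world z) of small_carton_mid between 0.049 and 0.059 m); the robot touches nothing.
It fails at once if the green bottle, the mortar bowl or the steel cup is moved by more than 25 mm (distance of any of green_bottle, mortar, steel_cup from where it was at the start of the episode above 0.025 m).
It fails at once if a bottle, jar or carton of the order is dropped or thrown: in the air, touched by nothing, 30 mm or more above its final height ((contact force between amber and anything else below 0.001 N and height (world z) of amber_mid above 0.073 m) or (contact force between jar and anything else below 0.001 N and height (world z) of jar_mid above 0.062 m) or (contact force between big_carton and anything else below 0.001 N and height (world z) of big_carton_mid above 0.052 m) or (contact force between small_carton and anything else below 0.001 N and height (world z) of small_carton_mid above 0.084 m)).
It also fails if it takes over 120 s, if anything falls off the work surface, if the arm or the gripper's body presses on something with over 40 N, if the wrist force passes 120 N, or if a joint passes its speed limit or range.

## Robot

A 7-joint arm with a two-finger parallel gripper is mounted at the origin on the work surface. World frame = base frame: x ahead of the robot, y to its left, z up, the work surface at z = 0. Lengths are in mm, angles in rad, forces in N, time in s.
With the tool pointing down it reaches from about 425 to 950 mm from the base axis. Payload 16.7 kg.
Tool frame: the origin (TCP) lies between the finger pads; the fingertips stand 14 mm ahead of it and the grasp point (between the pads) lies 5 mm behind it (r.tcp_to_tips is the distance from the TCP to the fingertips, in mm); y points along the fingers, z is the direction in which the jaws open and shut, and the axes are right-handed (so a half turn about y gives the same grasp; the last joint's range is limited). The gripper opens to 94 mm and grips with 3 to 60 N. Pads are 16 mm wide; open, the fingers measure 119 mm over their backs; the gripper's body (75 mm by 177 mm) begins 78 mm behind the grasp point.
Start: joints at [-1.304, 0.426, 0.074, 1.606, -0.034, 1.111, -0.067], TCP at [272.647, 617.445, 219.467] pointing down, gripper open.
Joint ranges: [-2.85, 2.85], [-0.5, 2.14], [-1.23, 1.37], [0.21, 2.46], [-1.02, 4.16], [0.16, 2.05], [-2.73, 2.73]. Speed limits (rad/s): [1.89, 1.89, 2.39, 2.39, 3.01, 3.01, 3.01].

## Interface

Orientations are given as a unit quaternion [x, y, z, w].
In Python, from workcell import read_state, optics, order, search_frame, r gives the robot as it stands.
- The arm moves only by the tool move_arm, never from a script. Its argument "increments" is a list that holds one entry, the list of rows, each a list of 4 numbers: the shift along the tool's x, y, z in mm, then the turn about the tool's y in rad. In form: [[[dx, dy, dz, roll], ...]]. A call has 1 to 10 rows; each row shifts and turns the commanded pose from where the row before left it, along the tool's axes as they then stand; what a row does not reach is not made up. A row lasts 1/10 s, in which the tool goes at most 50 mm and 8.59 degrees, less where a joint would pass 70% of its speed; a pose out of reach is approached as far as the arm can. A call is refused whole if a number of a shift passes 50 or a number of a turn 0.15, either way. A call with a gripper value outside its range is refused whole. "jaw" is the finger opening in mm, from 0 to 94, set as the call begins (left out, the last holds). The fingers move at their own pace and stop on an object; the grip force is fixed at half the most. Time passes only in rows, so rows that do not move let the fingers close. It gives the time, the measured TCP pose, the force and the opening at its end, in the units of the state.
- read_state(): the state, without advancing time (a new reading comes with each control period).
- optics.capture(name): name is "scene" or "top" or "wrist"; returns a dict with "pixels" (400x640x3 uint8, red, green, blue), "z_map" (400x640 float32, mm along the optical axis (not along the pixel's ray), 0 where there is no reading), "fovy" (degrees; the focal length in pixels is half the picture's height over the tangent of half this angle, whatever the lens; pixels are square), "cx", "cy" (the principal point, pixels), "extrinsics" (4x4, takes a point from camera to world coordinates); the wrist camera has in their place "T_tool_cam" (4x4, takes a point from camera to tool coordinates, whose origin is the TCP and whose axes are the tool frame's). Camera axes: x right, y up, looking along -z (the intrinsics and any distortion apply to the point x, -y, -z); pixel columns grow to the right and rows downward; lengths in mm; the calibration is good to about 2 mm. A picture is of the moment at which its call begins: read the wrist's pose just before it.
- order.close_job(): hands the job in, once; it reports no verdict.
Trained networks look in the newest picture that a camera, given by its name, has taken for a name from the list of things; names that differ only in an ending like _2 or _b are one class to them, and where a whole thing is asked for, a point or a joint stands for the part that bears it (a point fixed in the world has none). Each returns a list of dicts, best first, with "p" (0 to 1); they miss things now and then, are a little off and sometimes report something else, mostly with a low value. They report only what shows in the picture. A call takes as long as a camera call.
- search_frame(label, camera): "position" ([row, column] in pixels, amid what is visible of it).
The state is a dict: "time_s": time; "joint_pos": joint angles; "qvel": joint speeds; "joint_efforts": joint torques, N m; "ee_pos": TCP position; "eef_rot": TCP orientation; "wrist_force": force on the tool from outside, world axes, zero at the start; "moment": the same for the moment, N m; "grip_width": opening from 0.0 (shut) to 1.0 (fully open).
Only numpy, scipy, OpenCV 4.12 (cv2) and the standard library are available. Lean on these libraries where they do the work, as an engineer would, in place of code of your own. Each camera call takes 0.05 s, during which the arm holds its last target.

## Working session

There is one attempt and no reset: what is moved stays moved. The work goes in short steps, Python scripts to look and compute and a tool call to move; the robot and the scene stay as the last step left them, time stands still between calls to the robot, and variables do not carry over. Pictures are saved under pics/ and viewed, and the job is handed in when it is done.

Besides the shell and the picture viewer there is one more tool, called after "Emit:" as a command line: name --argument value ..., lists and objects as JSON in quotes. move_arm: Moves the arm, as the interface text tells. Its arguments: {"type":"object","properties":{"increments":{"type":"array","items":{"type":"array","items":{"type":"array","items":{"type":"number"}}}},"jaw":{"type":"number"}},"required":["increments"]}

```bash
ls; mkdir -p pics; python3 - <<'E'
from workcell import read_state, optics, order, search_frame, r
import cv2
s=read_state()
for k,v in s.items(): print(k,v)
for n in ("scene","top"):
    c=optics.capture(n); cv2.imwrite(f"pics/{n}0.png",c["pixels"][:,:,::-1])
    print(n,{k:(v if k not in("pixels","z_map") else v.shape) for k,v in c.items()})
    for l in ["amber_mid","jar_mid","big_carton_mid","small_carton_mid","tray","teal_place","red_place","green_bottle","mortar","steel_cup"]:
        print(l,[(x["position"],round(x["p"],2)) for x in search_frame(l,n)[:3]])
print(read_state()["time_s"])
E
```

```text
pics
time_s 0.0
joint_pos [-1.30451703  0.4266996   0.07385681  1.60658216 -0.0340926   1.11082393
 -0.06708104]
qvel [-1.93117952e-03 -8.94773184e-04 -3.45059262e-04 -1.68151941e-03
  8.16550911e-04  4.14028313e-05  1.47466395e-03]
joint_efforts [-1.87072575e-03 -9.35789609e+01  3.66591074e+00 -4.54197836e+01
 -4.88894060e-02  2.02842546e-02  1.20857453e-04]
ee_pos [272.49896218 617.09748623 218.80837952]
eef_rot [ 0.6923202  -0.14600541  0.14589149 -0.69144113]
wrist_force [0.50513142 0.74963384 0.1970755 ]
moment [ 0.05562863 -0.06134453 -0.01981409]
grip_width 1.0019012228756785
scene {'pixels': (400, 640, 3), 'z_map': (400, 640), 'fovy': 43.37286062277069, 'cx': 314.58749566629297, 'cy': 195.31358292019317, 'extrinsics': array([[-5.43573951e-01, -6.98222968e-01,  4.65845518e-01,
         1.05032987e+03],
       [ 8.39336267e-01, -4.47874039e-01,  3.08096535e-01,
         4.11112960e+02],
       [-6.47996378e-03,  5.58474289e-01,  8.29496521e-01,
         1.03229049e+03],
       [ 0.00000000e+00,  0.00000000e+00,  0.00000000e+00,
         1.00000000e+00]])}
amber_mid [([174.3, 17
[... 690 characters left out ...]
5e-03,  8.33982569e-03,
         8.05174797e+01],
       [ 8.54168928e-03,  1.37389629e-01,  9.90480252e-01,
         1.20284948e+03],
       [ 0.00000000e+00,  0.00000000e+00,  0.00000000e+00,
         1.00000000e+00]])}
amber_mid [([254.3, 471.1], 0.72)]
jar_mid [([207.6, 480.1], 0.93), ([256.3, 470.1], 0.27)]
big_carton_mid [([166.5, 452.4], 0.63)]
small_carton_mid [([252.6, 216.0], 0.97)]
tray [([188.8, 322.3], 0.92), ([165.0, 453.1], 0.56)]
teal_place [([191.9, 276.5], 0.61)]
red_place [([255.5, 471.7], 0.71), ([174.2, 367.5], 0.67), ([208.5, 477.4], 0.47)]
green_bottle [([154.3, 225.7], 0.7)]
mortar [([208.1, 201.7], 0.83)]
steel_cup [([200.9, 143.9], 0.97), ([155.0, 228.0], 0.45)]
1.1
```

View pics/top0.png

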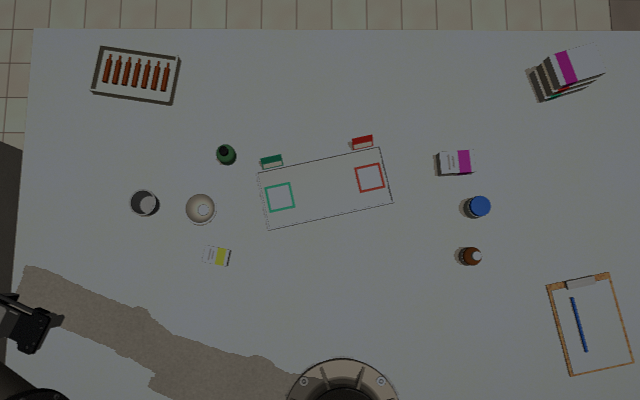

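View pics/scene0.png

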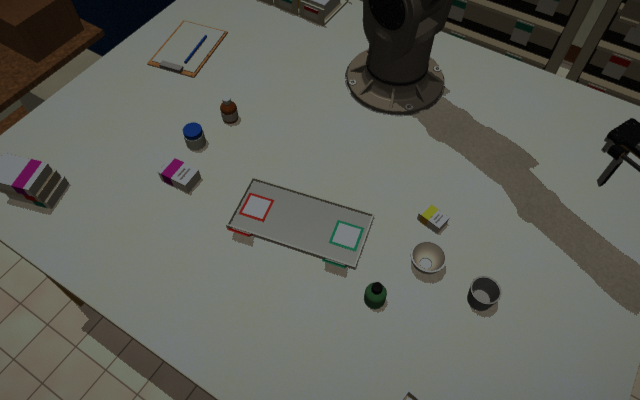

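```bash
cat > h.py <<'E'
import numpy as np, cv2
from scipy.spatial.transform import Rotation as R
from workcell import read_state, optics, order, search_frame, r
def grab(n,save=None):
    s=read_state(); c=optics.capture(n)
    if n=="wrist":
        T=np.eye(4); T[:3,:3]=R.from_quat(s["eef_rot"]).as_matrix(); T[:3,3]=s["ee_pos"]
        E=T@c["T_tool_cam"]
    else: E=c["extrinsics"]
    c["E"]=E; c["f"]=200/np.tan(np.radians(c["fovy"]/2))
    if save: cv2.imwrite(f"pics/{save}.png",c["pixels"][:,:,::-1])
    v,u=np.mgrid[:400,:640]; z=c["z_map"]
    P=np.stack([(u-c["cx"])/c["f"]*z,-(v-c["cy"])/c["f"]*z,-z],-1)
    W=P@E[:3,:3].T+E[:3,3]; W[z==0]=np.nan
    c["W"]=W; return c
def onplane(c,row,col,zp):
    d=np.array([(col-c["cx"])/c["f"],-(row-c["cy"])/c["f"],-1.]); d=c["E"][:3,:3]@d; o=c["E"][:3,3]
    return o+d*(zp-o[2])/d[2]
E
cat h.py >/dev/null; python3 - <<'E'
from h import *
np.set_printoptions(precision=1,suppress=True)
for n,pts in (("top",dict(amber=(256,470),jar=(207,477),big=(161,457),small=(256,217),green=(154,227),mortar=(208,201),cup=(202,144),tray=(188,325))),
  ("scene",dict(amber=(111,229),jar=(135,193),big=(175,180),small=(217,433),green=(295,375),mortar=(258,428),cup=(293,484),tray=(220,300)))):
    c=grab(n); W=c["W"]; 
    fl=W[::10,::10].reshape(-1,3); fl=fl[(abs(fl[:,2])<15)]; print(n,"floor z",np.median(fl[:,2]),len(fl))
    m=(np.nan_to_num(W[...,2])>8).astype(np.uint8)
    k,lab,st,ce=cv2.connectedComponentsWithStats(m,connectivity=4)
    for o,(a,b) in pts.items():
        l=lab[a,b]; 
        if l==0: print(o,"none",W[a,b]); continue
        q=W[lab==l]; zt=np.percentile(q[:,2],95); t=q[q[:,2]>zt-8]
        box=cv2.minAreaRect(t[:,:2].astype(np.float32))
        print(o,"n",len(q),"ztop",zt,"mean",t.mean(0),"mm",t[:,:2].min(0),t[:,:2].max(0),"rect",np.array(box[0]),np.array(box[1]),box[2])
    # colours
    hsv=cv2.cvtColor(c["pixels"],cv2.COLOR_RGB2HSV)
    for nm,lo,hi in (("teal",(75,90,60),(95,255,255)),("red",(0,130,80),(6,255,255)),("red2",(172,130,80),(180,255,255))):
        mm=cv2.inRange(hsv,lo,hi)>0; q=W[mm&(abs(W[...,2]-4)<6)]
        if len(q)>5: 
            b=cv2.minAreaRect(q[:,:2].astype(np.float32)); print(nm,len(q),q.mean(0),b)
print(read_state()["time_s"])
E
```

```text
top floor z 1.9812383091983747 2142
amber n 356 ztop 80.60850630040505 mean [ 380.9 -305.9   78.9] mm [ 370.4 -316.2] [ 391.1 -296.7] rect [ 380.9 -306.6] [20.7 19. ] 10.253921508789062
jar n 478 ztop 60.06307725481253 mean [ 499.3 -327.3   57.1] mm [ 476.5 -351.2] [ 523. -304.] rect [ 499.7 -327.6] [46.4 47.2] 2.3044090270996094
big n 901 ztop 40.84778514478512 mean [ 610.8 -282.3   37.4] mm [ 581.4 -326.5] [ 640.6 -238.9] rect [ 611.4 -282.5] [56.6 86.2] 3.9825916290283203
small n 446 ztop 33.72232665424917 mean [381.8 303.5  30.3] mm [358.7 271.7] [406.4 336.5] rect [381.9 303.8] [60.6 40.3] 78.966552734375
green n 330 ztop 72.3225382539088 mean [628.5 284.9  71.2] mm [618.5 274.1] [639.8 294.9] rect [629.3 285.1] [21.5 20.3] 47.4388542175293
mortar n 805 ztop 48.39020010939603 mean [495.7 343.9  45.8] mm [455.  302.2] [532.9 380.2] rect [494.4 341.8] [78.4 76.9] 45.210670471191406
cup none [513.4 489.4   4.9]
tray none [549.2  40.9   7.2]
teal 204 [529.1 155.7   5.7] ((563.5430908203125, 163.09352111816406), (141.50604248046875, 64.61540985107422), 12.767056465148926)
red 147 [57
[... 641 characters left out ...]
5.  302.6  28.1] mm [358.6 270.5] [408.9 334.8] rect [383.8 302.5] [61.8 43.5] 79.49967956542969
green n 472 ztop 71.26878705662003 mean [632.  284.4  69.9] mm [620.6 273.9] [642.2 295.1] rect [631.4 284.2] [21.1 20.3] 59.18610763549805
mortar n 855 ztop 46.49756171461695 mean [491.1 339.4  44. ] mm [456.4 301. ] [535.6 379.2] rect [495.3 340.2] [78.7 77.2] 21.409473419189453
cup none [489.5 478.5   5.1]
tray none [551.1  38.4   3.8]
teal 220 [528.6 152.8   4.7] ((527.3970947265625, 152.04269409179688), (68.31983184814453, 66.71698760986328), 13.616840362548828)
red 186 [579.2 -71.5   4.7] ((599.25927734375, -69.29888916015625), (115.54752349853516, 71.35064697265625), 8.420282363891602)
1.2
```

```bash
cat >> h.py <<'E'
def plan(x,y,z,jawdeg=None):
    """print tool-frame shift from measured pose to TCP target, and roll"""
    s=read_state(); M=R.from_quat(s["eef_rot"]).as_matrix(); p=s["ee_pos"]
    print("t",round(s["time_s"],2),"tcp",np.round(p,1),"down err deg",round(float(np.degrees(np.arccos(-M[2,1]))),2),"tool z ang",round(float(np.degrees(np.arctan2(M[1,2],M[0,2]))),2),"tool x ang",round(float(np.degrees(np.arctan2(M[1,0],M[0,0]))),2),"grip",round(s["grip_width"]*94,1),"F",np.round(s["wrist_force"],1))
    print(" shift",np.round(M.T@(np.array([x,y,z])-p),1))
    if jawdeg is not None:
        a=np.degrees(np.arctan2(M[1,2],M[0,2])); d=(jawdeg-a+90)%180-90
        # turn about tool y (down): + roll is negative world yaw
        print(" roll rad",round(float(-np.radians(d)),3), " shift after roll", np.round((R.from_rotvec([0,0,np.radians(d)]).as_matrix()@M).T@(np.array([x,y,z])-p),1))
E
python3 -c "
from h import *
print(np.round(R.from_quat(read_state()['eef_rot']).as_matrix(),3))
plan(554,42,300,12.6)"
```

```text
[[ 0.915 -0.     0.404]
 [-0.404 -0.     0.915]
 [-0.    -1.    -0.   ]]
t 1.2 tcp [272.6 617.5 219.5] down err deg 0.0 tool z ang 66.17 tool x ang -23.83 grip 93.9 F [0.3 0.9 0.2]
 shift [ 489.9  -80.5 -412.7]
 roll rad 0.935  shift after roll [623.  -80.6 149.1]
```

Emit:
move_arm --increments '[[[0,-10,0,0.134],[0,-10,0,0.134],[0,-10,0,0.134],[0,-10,0,0.134],[0,-10,0,0.133],[0,-10,0,0.133],[0,-10,0,0.133],[30,-10,10,0],[40,0,10,0],[40,0,10,0]]]' --jaw 80

```text
time_s: 2.2
ee_pos: [326.3, 515.7, 299.6]
eef_rot: [-0.552, 0.442, -0.442, 0.552]
wrist_force: [1.4, 0.4, 0.0]
grip_width: 0.851
```

Emit:
move_arm --increments '[[[45,0,10,0],[45,0,10,0],[45,0,10,0],[45,0,10,0],[45,0,10,0],[45,0,10,0],[45,0,10,0],[45,0,10,0],[45,0,10,0],[45,0,10,0]]]'

```text
time_s: 3.2
ee_pos: [522.2, 97.5, 299.8]
eef_rot: [-0.552, 0.442, -0.442, 0.552]
wrist_force: [1.3, 0.2, 0.0]
grip_width: 0.854
```

```bash
python3 -c "
from h import *
plan(554,42,300,12.6)"
```

```text
t 3.2 tcp [522.2  97.5 299.8] down err deg 0.05 tool z ang 12.61 tool x ang -77.39 grip 80.3 F [1.3 0.2 0. ]
 shift [61.1 -0.2 18.9]
 roll rad 0.0  shift after roll [61.1 -0.2 18.9]
```

Emit:
move_arm --increments '[[[30,0,10,0],[31,0,9,0],[0,0,0,0],[0,0,0,0]]]'

```text
time_s: 3.6
ee_pos: [553.6, 43.4, 299.4]
eef_rot: [0.552, -0.443, 0.442, -0.551]
wrist_force: [0.7, 0.7, -0.3]
grip_width: 0.853
```

```bash
python3 - <<'E'
from h import *
plan(554,42,300,12.6)
c=grab("wrist","w1"); print(c["T_tool_cam"].round(3),c["fovy"])
W=c["W"]; hsv=cv2.cvtColor(c["pixels"],cv2.COLOR_RGB2HSV)
print(np.nanmedian(W[...,2]))
for l in ("teal_place","red_place","tray"):
    print(l,[(x["position"],round(x["p"],2)) for x in search_frame(l,"wrist")[:3]])
for nm,lo,hi in (("teal",(75,90,60),(95,255,255)),("red",(0,130,80),(6,255,255)),("red2",(172,130,80),(180,255,255))):
    mm=cv2.inRange(hsv,lo,hi)>0; q=W[mm&(abs(W[...,2]-4)<6)]
    if len(q)>5: b=cv2.minAreaRect(q[:,:2].astype(np.float32)); print(nm,len(q),q.mean(0),b)
E
```

```text
t 3.6 tcp [553.6  43.4 299.4] down err deg 0.01 tool z ang 12.52 tool x ang -77.48 grip 80.1 F [ 0.7  0.7 -0.3]
 shift [ 1.5 -0.6  0.1]
 roll rad -0.001  shift after roll [ 1.5 -0.6  0.1]
[[   0.      -0.973   -0.232  -67.124]
 [  -0.       0.232   -0.973 -164.768]
 [   1.       0.       0.       0.171]
 [   0.       0.       0.       1.   ]] 68.54445588195524
0.5210076740592626
teal_place [([100.3, 333.2], 0.56)]
red_place [([245.6, 336.2], 0.74)]
tray [([166.3, 324.0], 0.86)]
teal 575 [526.21180533 154.58167516   3.83307273] ((527.3494262695312, 152.017822265625), (65.6396255493164, 64.11228942871094), 12.344535827636719)
red 315 [578.55094833 -72.29356968   4.06160062] ((577.4264526367188, -72.93878936767578), (63.72122573852539, 63.71089172363281), 12.957292556762695)
```

View pics/w1.png

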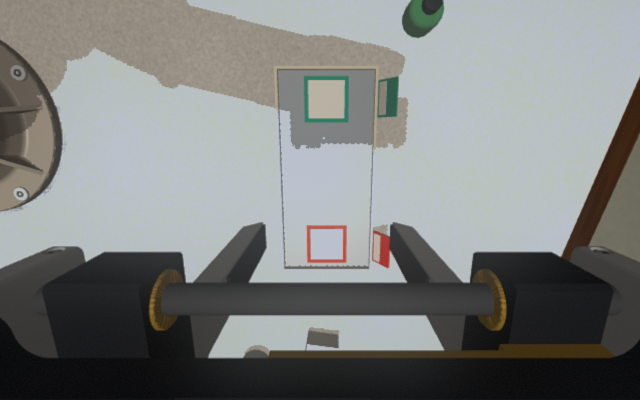

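```bash
python3 -c "
from h import *
plan(605,-220,240,4)"
```

```text
t 3.8 tcp [553.2  45.  299.5] down err deg 0.02 tool z ang 12.69 tool x ang -77.31 grip 79.9 F [-0.   0.1  1. ]
 shift [269.9  59.4  -7.7]
 roll rad 0.152  shift after roll [268.   59.4  33.2]
```

Emit:
move_arm --increments '[[[0,0,0,0.076],[0,0,0,0.076],[38,8,5,0],[38,8,5,0],[38,8,5,0],[38,9,5,0],[38,9,5,0],[38,9,5,0],[40,9,3,0],[0,0,0,0]]]'

```text
time_s: 4.8
ee_pos: [603.5, -226.0, 238.4]
eef_rot: [0.516, -0.484, 0.484, -0.515]
wrist_force: [-0.8, 0.6, 0.0]
grip_width: 0.851
```

Emit:
move_arm --increments '[[[0,0,0,0],[0,0,0,0]]]'

```text
time_s: 5.0
ee_pos: [605.0, -219.6, 239.5]
eef_rot: [-0.517, 0.482, -0.482, 0.517]
wrist_force: [0.1, 0.5, -0.2]
grip_width: 0.851
```

```bash
cat >> h.py <<'E'
def blobs(c,zlo,near,rad):
    W=c["W"]; d=np.hypot(W[...,0]-near[0],W[...,1]-near[1]); m=(np.nan_to_num(W[...,2])>8)&(d<rad)
    q=W[m]; zt=np.percentile(q[:,2],95); t=q[q[:,2]>zt-zlo]
    b=cv2.minAreaRect(t[:,:2].astype(np.float32)); 
    print("n",len(q),"ztop",zt.round(1),"rect",np.round(b[0],1),np.round(b[1],1),round(b[2],1),"mean",t.mean(0).round(1))
E
python3 - <<'E'
from h import *
plan(612,-283,25,4)
c=grab("wrist","w2")
blobs(c,5,(612,-283),60); blobs(c,8,(501,-327),40)
E
```

```text
t 5.0 tcp [ 605.  -219.6  239.5] down err deg 0.04 tool z ang 3.99 tool x ang -86.01 grip 80.0 F [ 0.1  0.5 -0.2]
 shift [ 63.9 214.5   2.5]
 roll rad -0.0  shift after roll [ 63.9 214.5   2.5]
n 2680 ztop 37.0 rect [ 611.7 -284.2] [55.4 84.5] 3.9 mean [ 611.8 -282.7   35.7]
n 147 ztop 56.4 rect [ 520.5 -338. ] [26.3  5.2] 66.7 mean [ 520.5 -336.6   54.9]
```

View pics/w2.png

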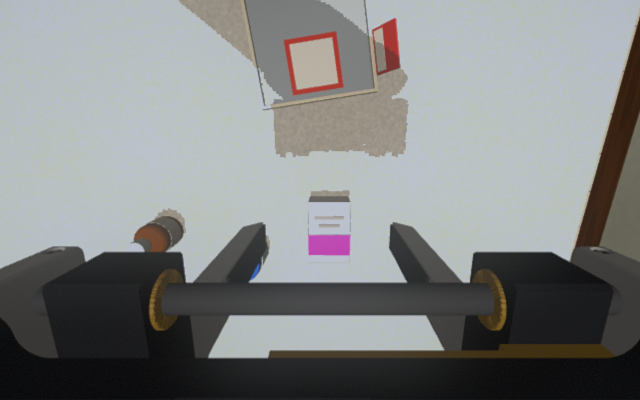

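Emit:
move_arm --increments '[[[32,0,1,0],[32,0,1,0],[0,40,0,0],[0,40,0,0],[0,40,0,0],[0,40,0,0],[0,30,0,0],[0,20,0,0],[0,8,0,0],[0,0,0,0]]]'

```text
time_s: 6.05
ee_pos: [611.1, -283.7, 21.1]
eef_rot: [0.517, -0.483, 0.482, -0.517]
wrist_force: [-0.7, -1.0, -0.8]
grip_width: 0.855
```

Emit:
move_arm --increments '[[[0,0,0,0],[0,0,0,0]]]'

```text
time_s: 6.25
ee_pos: [611.9, -285.0, 23.0]
eef_rot: [-0.516, 0.482, -0.483, 0.517]
wrist_force: [0.9, -0.0, -0.1]
grip_width: 0.854
```

```bash
python3 -c "
from h import *
plan(611.8,-283.7,20,4)"
```

```text
t 6.25 tcp [ 611.9 -285.    23. ] down err deg 0.11 tool z ang 3.92 tool x ang -86.09 grip 80.2 F [ 0.9 -0.  -0.1]
 shift [-1.3  3.   0. ]
 roll rad -0.001  shift after roll [-1.3  3.   0. ]
```

Emit:
move_arm --increments '[[[0,1.5,0,0],[0,0,0,0],[0,0,0,0],[0,0,0,0],[0,0,0,0],[0,0,0,0],[0,0,0,0],[0,0,0,0]]]' --jaw 40

```text
time_s: 7.05
ee_pos: [611.1, -285.0, 20.1]
eef_rot: [-0.517, 0.483, -0.483, 0.517]
wrist_force: [-1.5, 0.4, 6.6]
grip_width: 0.584
```

```bash
python3 -c "
from h import *
for i in range(3): plan(553,40.3,24,12.6); optics.capture('top')"
```

```text
t 7.05 tcp [ 611.1 -285.    20.1] down err deg 0.01 tool z ang 3.89 tool x ang -86.11 grip 54.9 F [-1.5  0.4  6.6]
 shift [-328.5   -3.9  -35.9]
 roll rad -0.152  shift after roll [-330.1   -3.9   14.3]
t 7.1 tcp [ 611.1 -284.9   20.1] down err deg 0.01 tool z ang 3.89 tool x ang -86.11 grip 54.7 F [0.1 1.2 5.2]
 shift [-328.4   -3.9  -35.9]
 roll rad -0.152  shift after roll [-330.1   -3.9   14.3]
t 7.15 tcp [ 611.1 -285.    20.2] down err deg 0.01 tool z ang 3.89 tool x ang -86.11 grip 54.8 F [-0.6  0.1  5.4]
 shift [-328.5   -3.9  -35.9]
 roll rad -0.152  shift after roll [-330.1   -3.8   14.3]
```

Emit:
move_arm --increments '[[[0,-20,0,0],[0,-30,0,0],[0,-30,0,0],[-10,0,0,-0.05],[-20,0,0,-0.05],[-30,0,0,-0.052],[-35,0,2,0],[-35,0,2,0],[-35,0,2,0],[-35,0,2,0]]]'

```text
time_s: 8.2
ee_pos: [578.6, -84.2, 98.6]
eef_rot: [0.553, -0.442, 0.441, -0.552]
wrist_force: [0.8, 0.9, -1.9]
grip_width: 0.585
```

Emit:
move_arm --increments '[[[-35,0,2,0],[-35,0,2,0],[-30,0,0,0],[-20,0,0,0],[-10,0,0,0],[0,0,0,0],[0,0,0,0]]]'

```text
time_s: 8.9
ee_pos: [555.5, 40.0, 99.7]
eef_rot: [0.552, -0.442, 0.442, -0.552]
wrist_force: [0.0, -0.5, -0.5]
grip_width: 0.583
```

```bash
python3 -c "
from h import *
plan(553,39.5,24,12.6)"
```

```text
t 8.9 tcp [555.5  40.   99.7] down err deg 0.04 tool z ang 12.62 tool x ang -77.38 grip 54.8 F [ 0.  -0.5 -0.5]
 shift [-0.1 75.7 -2.5]
 roll rad 0.0  shift after roll [-0.1 75.7 -2.5]
```

Emit:
move_arm --increments '[[[0,20,-1,0],[0,25,-1,0],[0,15,-0.5,0],[0,8,0,0],[0,4,0,0],[0,2,0,0],[0,1,0,0],[0,0,0,0],[0,0,0,0]]]'

```text
time_s: 9.8
ee_pos: [553.6, 40.2, 25.4]
eef_rot: [-0.552, 0.442, -0.442, 0.552]
wrist_force: [-0.6, 0.9, -1.1]
grip_width: 0.579
```

```bash
python3 -c "
from h import *
plan(553,39.5,24,12.6)"
```

```text
t 9.8 tcp [553.6  40.2  25.4] down err deg 0.04 tool z ang 12.61 tool x ang -77.39 grip 54.4 F [-0.6  0.9 -1.1]
 shift [ 0.5  1.4 -0.7]
 roll rad 0.0  shift after roll [ 0.5  1.4 -0.7]
```

Emit:
move_arm --increments '[[[0,1,0,0],[0,0.5,0,0],[0,0,0,0],[0,0,0,0]]]'

```text
time_s: 10.2
ee_pos: [553.6, 40.2, 24.1]
eef_rot: [-0.552, 0.442, -0.442, 0.552]
wrist_force: [-3.3, 1.1, 12.3]
grip_width: 0.587
```

```bash
python3 -c "
from h import *
plan(553,39.5,24,12.6)"
```

```text
t 10.2 tcp [553.6  40.2  24.1] down err deg 0.04 tool z ang 12.61 tool x ang -77.39 grip 55.2 F [-3.3  1.1 12.3]
 shift [ 0.5  0.1 -0.7]
 roll rad 0.0  shift after roll [ 0.5  0.1 -0.7]
```

Contact made (12 N upward). I'll release, lift, and back off to look.

Emit:
move_arm --increments '[[[0,-0.5,0,0],[0,0,0,0],[0,0,0,0],[0,0,0,0],[0,-20,0,0],[0,-40,0,0],[0,-40,0,0],[0,-40,0,0],[0,-40,0,0],[0,0,0,0]]]' --jaw 78

```text
time_s: 11.2
ee_pos: [555.6, 40.0, 208.6]
eef_rot: [-0.55, 0.441, -0.443, 0.554]
wrist_force: [0.7, -0.2, -0.6]
grip_width: 0.832
```

Emit:
move_arm --increments '[[[-30,-20,0,0],[-30,0,0,0],[0,0,0,0],[0,0,0,0]]]'

```text
time_s: 11.6
ee_pos: [539.9, 99.0, 223.6]
eef_rot: [0.552, -0.442, 0.442, -0.552]
wrist_force: [-1.4, 0.0, -0.3]
grip_width: 0.832
```

```bash
python3 - <<'E'
from h import *
plan(450,250,220,-11)
c=grab("wrist","w3"); blobs(c,5,(553,40),55)
W=c["W"]; hsv=cv2.cvtColor(c["pixels"],cv2.COLOR_RGB2HSV)
for nm,lo,hi in (("teal",(75,90,60),(95,255,255)),("red",(0,130,80),(6,255,255))):
    mm=cv2.inRange(hsv,lo,hi)>0; q=W[mm&(abs(W[...,2]-4)<6)]
    if len(q)>5: b=cv2.minAreaRect(q[:,:2].astype(np.float32)); print(nm,len(q),q.mean(0),b)
c=grab("top"); 
E
```

```text
t 11.6 tcp [539.9  99.  223.6] down err deg 0.03 tool z ang 12.69 tool x ang -77.31 grip 78.2 F [-1.4  0.  -0.3]
 shift [-167.1    3.6  -54.5]
 roll rad 0.413  shift after roll [-131.1    3.6 -117.1]
n 3027 ztop 41.0 rect [553.4  40.9] [55.4 84.6] 12.6 mean [553.2  42.   39.8]
teal 788 [527.85236999 151.17330718   3.86726872] ((527.517578125, 151.63372802734375), (65.93807220458984, 64.49736022949219), 12.73877239227295)
red 187 [579.62120981 -76.80911067   4.21172021] ((577.42529296875, -72.7027587890625), (64.05736541748047, 65.65007019042969), 12.29559326171875)
```

View pics/w3.png

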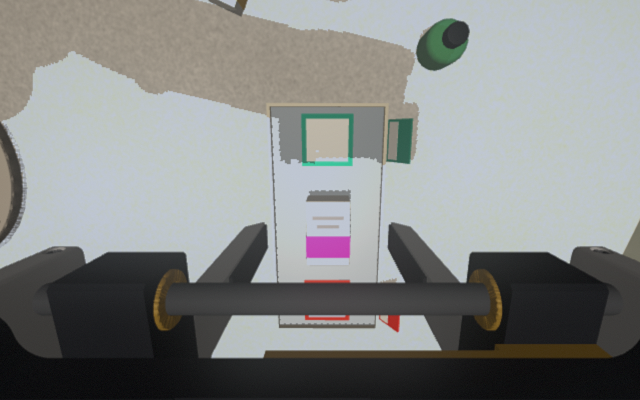

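```bash
python3 - <<'E'
from h import *
plan(394,362,230,-11)
E
```

```text
t 11.7 tcp [540.2  97.7 223.6] down err deg 0.04 tool z ang 12.55 tool x ang -77.45 grip 78.0 F [ 0.8 -0.6 -0.1]
 shift [-289.8   -6.5  -85.2]
 roll rad 0.411  shift after roll [-231.6   -6.4 -193.9]
```

Emit:
move_arm --increments '[[[-20,0,-6,0.1],[-30,0,-9,0.1],[-30,0,-12,0.1],[-30,-2,-15,0.111],[-35,-2,-30,0],[-35,-2,-30,0],[-30,0,-27,0],[-20,0,-18,0],[-20,0,-20,0],[0,0,0,0]]]' --jaw 62

```text
time_s: 12.7
ee_pos: [394.6, 369.8, 229.4]
eef_rot: [-0.451, 0.545, -0.545, 0.451]
wrist_force: [-0.1, -1.0, -0.1]
grip_width: 0.66
```

Emit:
move_arm --increments '[[[0,0,0,0],[0,0,0,0]]]'

```text
time_s: 12.9
ee_pos: [397.1, 366.2, 229.9]
eef_rot: [0.45, -0.546, 0.546, -0.449]
wrist_force: [0.4, -0.5, -0.2]
grip_width: 0.66
```

```bash
python3 - <<'E'
from h import *
plan(382.8,303,20,-11)
c=grab("wrist","w4"); blobs(c,5,(383,303),50)
E
```

```text
t 12.9 tcp [397.1 366.2 229.9] down err deg 0.03 tool z ang -11.06 tool x ang -101.06 grip 62.0 F [ 0.4 -0.5 -0.2]
 shift [ 64.7 209.9  -2. ]
 roll rad -0.001  shift after roll [ 64.7 209.9  -2. ]
n 1430 ztop 29.0 rect [383.2 303. ] [59.8 40.2] 79.0 mean [383.4 303.7  27.7]
```

View pics/w4.png

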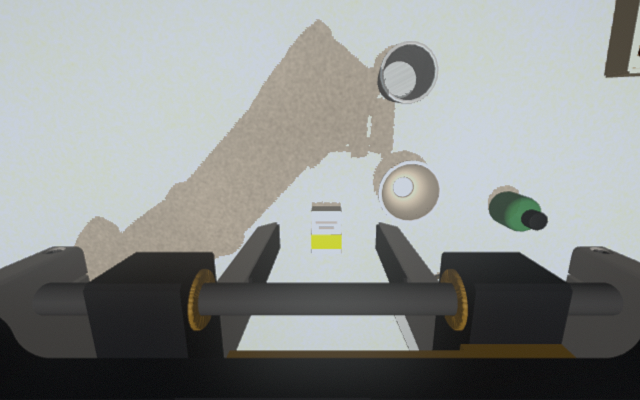

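Emit:
move_arm --increments '[[[32,0,-1,0],[32.5,0,-1,0],[0,40,0,0],[0,40,0,0],[0,40,0,0],[0,40,0,0],[0,25,0,0],[0,15,0,0],[0,6,0,0],[0,0,0,0]]]'

```text
time_s: 13.95
ee_pos: [382.3, 303.7, 23.7]
eef_rot: [0.45, -0.546, 0.546, -0.449]
wrist_force: [-0.1, 0.4, 0.1]
grip_width: 0.659
```

Emit:
move_arm --increments '[[[0,0,0,0],[0,0,0,0]]]'

```text
time_s: 14.15
ee_pos: [382.4, 305.0, 24.9]
eef_rot: [-0.449, 0.546, -0.545, 0.45]
wrist_force: [-0.1, 0.6, -0.6]
grip_width: 0.658
```

```bash
python3 - <<'E'
from h import *
plan(383.2,303,20.5,-11)
E
```

```text
t 14.15 tcp [382.4 305.   24.9] down err deg 0.09 tool z ang -10.96 tool x ang -100.96 grip 61.8 F [-0.1  0.6 -0.6]
 shift [1.8 4.4 1.1]
 roll rad 0.001  shift after roll [1.8 4.4 1.1]
```

Emit:
move_arm --increments '[[[1.5,3.5,1,0],[0,0,0,0],[0,0,0,0]]]'

```text
time_s: 14.45
ee_pos: [382.7, 303.0, 20.6]
eef_rot: [-0.45, 0.545, -0.545, 0.45]
wrist_force: [0.9, -0.3, 0.1]
grip_width: 0.656
```

Emit:
move_arm --increments '[[[0,0,0,0],[0,0,0,0],[0,0,0,0],[0,0,0,0],[0,0,0,0],[0,0,0,0],[0,0,0,0],[0,0,0,0]]]' --jaw 25

```text
time_s: 15.25
ee_pos: [382.7, 303.0, 20.5]
eef_rot: [-0.45, 0.545, -0.545, 0.45]
wrist_force: [-0.3, -0.3, 0.9]
grip_width: 0.426
```

```bash
python3 - <<'E'
from h import *
plan(383.2,303,20.5,-11)
plan(553.4,40.9,60.5,12.6)
E
```

```text
t 15.25 tcp [382.7 303.   20.5] down err deg 0.0 tool z ang -10.95 tool x ang -100.95 grip 40.0 F [-0.3 -0.3  0.9]
 shift [-0.1  0.   0.5]
 roll rad 0.001  shift after roll [-0.1  0.   0.5]
t 15.25 tcp [382.7 303.   20.5] down err deg 0.0 tool z ang -10.95 tool x ang -100.95 grip 40.0 F [-0.3 -0.3  0.9]
 shift [224.9 -40.  217.4]
 roll rad -0.411  shift after roll [293.  -40.  109.4]
```

Emit:
move_arm --increments '[[[0,-20,0,0],[0,-30,0,0],[0,-30,0,0],[0,-30,0,-0.1],[0,0,0,-0.1],[0,0,0,-0.1],[10,0,4,-0.111],[25,0,9,0],[35,0,13,0],[35,0,13,0]]]'

```text
time_s: 16.25
ee_pos: [443.0, 207.4, 130.5]
eef_rot: [-0.552, 0.442, -0.442, 0.552]
wrist_force: [1.0, 1.2, -1.9]
grip_width: 0.42
```

Emit:
move_arm --increments '[[[35,0,13,0],[35,0,13,0],[35,0,13,0],[35,0,13,0],[25,0,10,0],[15,0,6,0],[8,0,2,0],[0,0,0,0],[0,0,0,0],[0,0,0,0]]]'

```text
time_s: 17.25
ee_pos: [551.5, 41.3, 130.4]
eef_rot: [-0.552, 0.442, -0.442, 0.552]
wrist_force: [0.2, -0.0, -0.2]
grip_width: 0.424
```

```bash
python3 - <<'E'
from h import *
plan(553.4,40.9,60.5,12.6)
E
```

```text
t 17.25 tcp [551.5  41.3 130.4] down err deg 0.03 tool z ang 12.68 tool x ang -77.32 grip 39.8 F [ 0.2 -0.  -0.2]
 shift [ 0.8 69.9  1.8]
 roll rad 0.001  shift after roll [ 0.8 69.9  1.8]
```

Emit:
move_arm --increments '[[[1,20,2,0],[0,20,0,0],[0,14,0,0],[0,7,0,0],[0,4,0,0],[0,2,0,0],[0,0,0,0],[0,0,0,0]]]'

```text
time_s: 18.05
ee_pos: [554.4, 39.6, 64.0]
eef_rot: [-0.552, 0.442, -0.442, 0.552]
wrist_force: [1.0, -0.2, -0.5]
grip_width: 0.424
```

Emit:
move_arm --increments '[[[0,1,0,0],[0,0.5,0,0],[0,0,0,0],[0,0,0,0]]]'

```text
time_s: 18.45
ee_pos: [554.1, 39.7, 62.0]
eef_rot: [0.552, -0.442, 0.442, -0.552]
wrist_force: [-0.4, 0.2, 0.3]
grip_width: 0.423
```

```bash
python3 - <<'E'
from h import *
plan(553.4,40.9,60.5,12.6)
grab("wrist","w5")
E
```

```text
t 18.45 tcp [554.1  39.7  62. ] down err deg 0.0 tool z ang 12.6 tool x ang -77.4 grip 39.8 F [-0.4  0.2  0.3]
 shift [-1.4  1.5 -0.4]
 roll rad 0.0  shift after roll [-1.4  1.5 -0.4]
```

Emit:
move_arm --increments '[[[-1,1,0,0],[0,0.5,0,0],[0,0,0,0],[0,0,0,0]]]'

```text
time_s: 18.9
ee_pos: [553.9, 40.8, 60.5]
eef_rot: [-0.552, 0.442, -0.442, 0.552]
wrist_force: [-2.4, 0.8, 3.2]
grip_width: 0.426
```

```bash
python3 - <<'E'
from h import *
plan(553.4,40.9,60.5,12.6)
E
```

```text
t 18.9 tcp [553.9  40.8  60.5] down err deg 0.01 tool z ang 12.61 tool x ang -77.39 grip 40.0 F [-2.4  0.8  3.2]
 shift [-0.2  0.  -0.4]
 roll rad 0.0  shift after roll [-0.2  0.  -0.4]
```

Emit:
move_arm --increments '[[[0,0,0,0],[0,0,0,0],[0,0,0,0],[0,0,0,0],[0,-20,0,0],[0,-40,0,0],[0,-40,0,0],[0,-40,0,0],[0,-20,0,0],[0,0,0,0]]]' --jaw 58

```text
time_s: 19.9
ee_pos: [555.3, 40.8, 223.3]
eef_rot: [-0.55, 0.441, -0.443, 0.553]
wrist_force: [0.6, 0.5, -1.6]
grip_width: 0.617
```

Emit:
move_arm --increments '[[[-30,0,0,0],[-30,0,0,0],[0,0,0,0],[0,0,0,0]]]'

```text
time_s: 20.3
ee_pos: [540.4, 99.5, 219.8]
eef_rot: [0.552, -0.442, 0.442, -0.552]
wrist_force: [0.4, 0.8, 0.1]
grip_width: 0.618
```

```bash
python3 - <<'E'
from h import *
plan(500,-265,230,12.6)
c=grab("wrist","w6"); blobs(c,5,(553,40),55)
W=c["W"]; q=W[(abs(W[...,2]-40)<3)&(np.hypot(W[...,0]-553,W[...,1]-40)<60)]; print(len(q),cv2.minAreaRect(q[:,:2].astype(np.float32)))
E
```

```text
t 20.3 tcp [540.4  99.5 219.8] down err deg 0.06 tool z ang 12.68 tool x ang -77.32 grip 58.1 F [0.4 0.8 0.1]
 shift [ 346.7  -10.  -119.4]
 roll rad 0.001  shift after roll [ 346.9  -10.  -118.9]
n 3112 ztop 68.7 rect [554.4  40.7] [39.9 60.8] 12.8 mean [554.1  41.8  67.7]
987 ((553.49560546875, 40.44908142089844), (55.40306091308594, 84.97952270507812), 12.53936767578125)
```

View pics/w6.png

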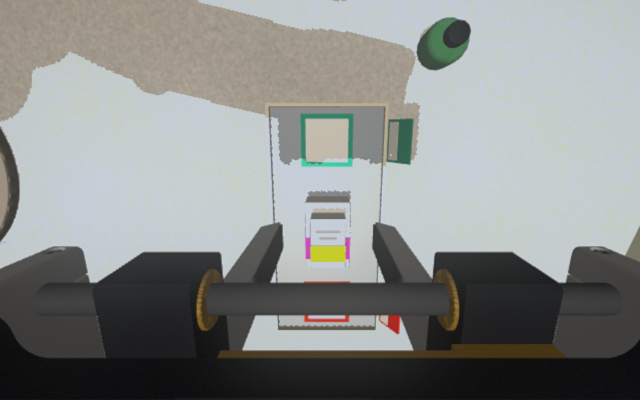

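Emit:
move_arm --increments '[[[30,-2,-10,0],[40,-2,-15,0],[40,-2,-15,0],[40,-2,-15,0],[40,-2,-15,0],[40,-2,-15,0],[40,0,-15,0],[40,0,-15,0],[25,0,-10,0],[10,0,-6,0]]]' --jaw 82

```text
time_s: 21.35
ee_pos: [486.6, -270.0, 232.4]
eef_rot: [0.551, -0.443, 0.444, -0.55]
wrist_force: [0.2, 0.5, -0.2]
grip_width: 0.873
```

Emit:
move_arm --increments '[[[0,0,0,0],[0,0,0,0],[0,0,0,0]]]'

```text
time_s: 21.65
ee_pos: [488.7, -264.7, 232.3]
eef_rot: [-0.552, 0.442, -0.441, 0.552]
wrist_force: [0.9, -1.4, -0.5]
grip_width: 0.87
```

```bash
cat >> h.py <<'E'
def circ(c,near,rad,zlo):
    W=c["W"]; d=np.hypot(W[...,0]-near[0],W[...,1]-near[1]); m=(np.nan_to_num(W[...,2])>8)&(d<rad)
    q=W[m]; zt=np.percentile(q[:,2],95); t=q[q[:,2]>zt-zlo]
    print("circ n",len(t),"ztop",zt.round(1),np.round(cv2.minEnclosingCircle(t[:,:2].astype(np.float32))[0],1),np.round(cv2.minEnclosingCircle(t[:,:2].astype(np.float32))[1],1),"mean",t.mean(0).round(1))
E
python3 - <<'E'
from h import *
plan(500.7,-327.4,24,12.6)
c=grab("wrist","w7"); circ(c,(501,-327),45,5);circ(c,(382,-306),40,6)
E
```

```text
t 21.65 tcp [ 488.7 -264.7  232.3] down err deg 0.03 tool z ang 12.7 tool x ang -77.3 grip 81.8 F [ 0.9 -1.4 -0.5]
 shift [ 63.9 208.3  -2.1]
 roll rad 0.002  shift after roll [ 63.9 208.3  -2. ]
circ n 1143 ztop 56.7 [ 500.5 -329.8] 24.5 mean [ 500.2 -328.8   55.6]
circ n 294 ztop 78.0 [ 381.9 -308. ] 10.7 mean [ 382.2 -307.1   77.1]
```

View pics/w7.png

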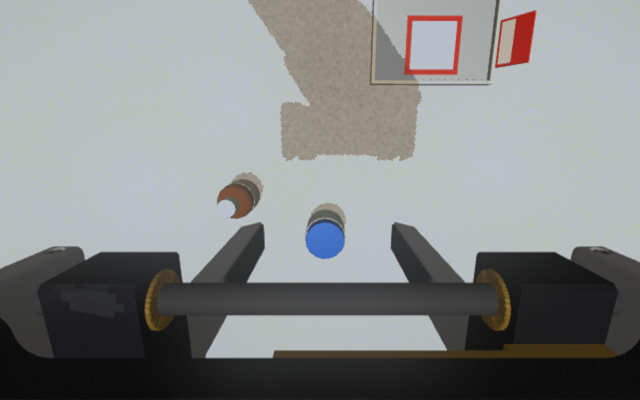

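Emit:
move_arm --increments '[[[33,0,-1,0],[33,0,-1,0],[0,40,0,0],[0,40,0,0],[0,40,0,0],[0,40,0,0],[0,28,0,0],[0,16,0,0],[0,6,0,0],[0,1,0,0]]]'

```text
time_s: 22.7
ee_pos: [501.1, -330.8, 21.7]
eef_rot: [0.552, -0.442, 0.442, -0.552]
wrist_force: [0.1, -0.8, -0.5]
grip_width: 0.869
```

Emit:
move_arm --increments '[[[0,0,0,0],[0,0,0,0],[0,0,0,0]]]'

```text
time_s: 23.0
ee_pos: [501.3, -331.1, 22.5]
eef_rot: [-0.552, 0.442, -0.443, 0.552]
wrist_force: [-0.5, -0.2, -0.1]
grip_width: 0.869
```

```bash
python3 - <<'E'
from h import *
plan(500.5,-329.3,20,12.6)
E
```

```text
t 23.0 tcp [ 501.3 -331.1   22.5] down err deg 0.09 tool z ang 12.61 tool x ang -77.39 grip 81.7 F [-0.5 -0.2 -0.1]
 shift [-1.9  2.5 -0.4]
 roll rad 0.0  shift after roll [-1.9  2.5 -0.4]
```

Emit:
move_arm --increments '[[[-1.8,2,0,0],[0,0,0,0],[0,0,0,0]]]'

```text
time_s: 23.3
ee_pos: [500.3, -329.1, 19.5]
eef_rot: [-0.552, 0.442, -0.442, 0.552]
wrist_force: [-0.2, 0.5, -0.6]
grip_width: 0.875
```

Emit:
move_arm --increments '[[[0,0,0,0],[0,0,0,0],[0,0,0,0],[0,0,0,0],[0,0,0,0],[0,0,0,0],[0,0,0,0],[0,0,0,0]]]' --jaw 35

```text
time_s: 24.1
ee_pos: [500.3, -329.2, 19.5]
eef_rot: [0.552, -0.442, 0.442, -0.552]
wrist_force: [-0.1, 1.0, -0.0]
grip_width: 0.546
```

```bash
python3 - <<'E'
from h import *
plan(500.5,-329.3,20,12.6)
plan(577.6,-72.5,24,12.6)
E
```

```text
t 24.1 tcp [ 500.3 -329.2   19.5] down err deg 0.0 tool z ang 12.6 tool x ang -77.4 grip 51.3 F [-0.1  1.  -0. ]
 shift [ 0.1 -0.5  0.2]
 roll rad 0.0  shift after roll [ 0.1 -0.5  0.2]
t 24.1 tcp [ 500.3 -329.2   19.5] down err deg 0.0 tool z ang 12.6 tool x ang -77.4 grip 51.3 F [-0.1  1.  -0. ]
 shift [-233.7   -4.5  131.4]
 roll rad 0.0  shift after roll [-233.7   -4.5  131.4]
```

Emit:
move_arm --increments '[[[0,-20,0,0],[0,-30,0,0],[0,-30,0,0],[-20,0,11,0],[-35,0,20,0],[-35,0,20,0],[-35,0,20,0],[-35,0,20,0],[-30,0,17,0],[-25,0,14,0]]]'

```text
time_s: 25.1
ee_pos: [572.9, -90.4, 99.4]
eef_rot: [-0.552, 0.442, -0.442, 0.552]
wrist_force: [-0.9, -0.3, -0.5]
grip_width: 0.55
```

Emit:
move_arm --increments '[[[-12,0,6,0],[-6,0,3,0],[0,0,0,0],[0,0,0,0],[0,0,0,0]]]'

```text
time_s: 25.6
ee_pos: [576.9, -74.8, 99.6]
eef_rot: [0.552, -0.443, 0.443, -0.551]
wrist_force: [-0.3, 0.0, -1.3]
grip_width: 0.548
```

```bash
python3 - <<'E'
from h import *
plan(577.6,-72.5,24,12.6)
E
```

```text
t 25.6 tcp [576.9 -74.8  99.6] down err deg 0.02 tool z ang 12.49 tool x ang -77.51 grip 51.5 F [-0.3  0.  -1.3]
 shift [-2.1 75.6  1.2]
 roll rad -0.002  shift after roll [-2.1 75.6  1.2]
```

Emit:
move_arm --increments '[[[-1,20,0.5,0],[0,25,0,0],[0,15,0,0],[0,8,0,0],[0,4,0,0],[0,1,0,0],[0,0,0,0],[0,0,0,0],[0,0,0,0]]]'

```text
time_s: 26.5
ee_pos: [577.9, -72.1, 27.0]
eef_rot: [-0.552, 0.442, -0.442, 0.552]
wrist_force: [0.5, -0.6, -0.3]
grip_width: 0.551
```

```bash
python3 - <<'E'
from h import *
plan(577.6,-72.5,23.5,12.6)
E
```

```text
t 26.5 tcp [577.9 -72.1  27. ] down err deg 0.04 tool z ang 12.61 tool x ang -77.39 grip 51.8 F [ 0.5 -0.6 -0.3]
 shift [ 0.4  3.5 -0.4]
 roll rad 0.0  shift after roll [ 0.4  3.5 -0.4]
```

Emit:
move_arm --increments '[[[0,1.5,0,0],[0,1,0,0],[0,1,0,0],[0,0,0,0],[0,0,0,0]]]'

```text
time_s: 27.0
ee_pos: [577.6, -72.1, 23.4]
eef_rot: [-0.552, 0.442, -0.442, 0.552]
wrist_force: [-4.8, 1.8, 11.9]
grip_width: 0.548
```

```bash
python3 - <<'E'
from h import *
plan(577.6,-72.5,23.5,12.6)
E
```

```text
t 27.0 tcp [577.6 -72.1  23.4] down err deg 0.03 tool z ang 12.6 tool x ang -77.4 grip 51.5 F [-4.8  1.8 11.9]
 shift [ 0.4 -0.1 -0.1]
 roll rad -0.0  shift after roll [ 0.4 -0.1 -0.1]
```

Emit:
move_arm --increments '[[[0,-0.5,0,0],[0,0,0,0],[0,0,0,0],[0,0,0,0],[0,-20,0,0],[0,-40,0,0],[0,-40,0,0],[0,-40,0,0],[0,-40,0,0],[0,-10,0,0]]]' --jaw 74

```text
time_s: 28.0
ee_pos: [579.1, -72.7, 217.3]
eef_rot: [-0.551, 0.441, -0.443, 0.553]
wrist_force: [-0.5, -0.1, 0.2]
grip_width: 0.787
```

Emit:
move_arm --increments '[[[-30,-5,0,0],[-30,-5,0,0],[0,0,0,0],[0,0,0,0],[0,0,0,0]]]'

```text
time_s: 28.5
ee_pos: [564.4, -14.3, 223.2]
eef_rot: [0.552, -0.442, 0.442, -0.551]
wrist_force: [-1.0, 0.2, 0.2]
grip_width: 0.785
```

```bash
python3 - <<'E'
from h import *
plan(370,-247,230,12.6)
c=grab("wrist","w8"); circ(c,(577,-72),45,5); 
E
```

```text
t 28.5 tcp [564.4 -14.3 223.2] down err deg 0.03 tool z ang 12.56 tool x ang -77.44 grip 73.8 F [-1.   0.2  0.2]
 shift [ 184.8   -6.7 -240.3]
 roll rad -0.001  shift after roll [ 184.7   -6.7 -240.4]
circ n 1234 ztop 60.6 [577.8 -72.4] 24.4 mean [577.7 -71.6  59.5]
```

View pics/w8.png

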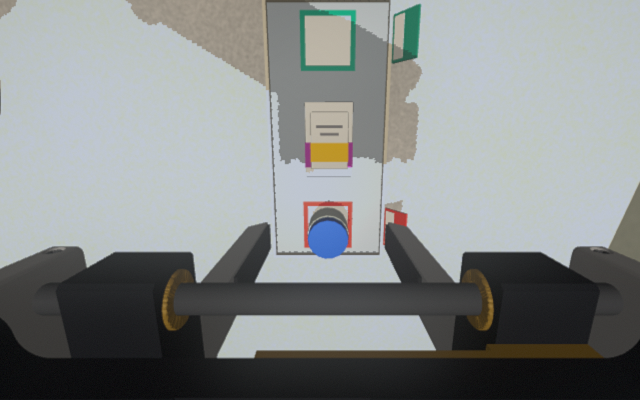

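Jar (328,235) stands centred in the red frame, measured at (577.8, −72.4). Now on to the amber bottle.

Emit:
move_arm --increments '[[[15,0,-20,0],[25,-1,-32,0],[25,-1,-32,0],[25,-1,-32,0],[25,-1,-32,0],[25,-1,-32,0],[20,-1,-28,0],[15,-1,-20,0],[10,0,-12,0],[0,0,0,0]]]'

```text
time_s: 29.55
ee_pos: [370.0, -247.8, 230.6]
eef_rot: [-0.551, 0.443, -0.443, 0.552]
wrist_force: [0.5, 0.7, 0.1]
grip_width: 0.789
```

Emit:
move_arm --increments '[[[0,0,0,0],[0,0,0,0],[0,0,0,0]]]'

```text
time_s: 29.85
ee_pos: [371.3, -245.8, 230.4]
eef_rot: [0.552, -0.442, 0.442, -0.552]
wrist_force: [0.4, -0.5, 0.7]
grip_width: 0.786
```

```bash
python3 - <<'E'
from h import *
plan(382,-307.5,25,12.6)
c=grab("wrist","w9"); circ(c,(382,-307),45,6); circ(c,(382,-307),45,2)
E
```

```text
t 29.85 tcp [ 371.3 -245.8  230.4] down err deg 0.05 tool z ang 12.69 tool x ang -77.31 grip 73.9 F [ 0.4 -0.5  0.7]
 shift [ 62.4 205.5  -2.9]
 roll rad 0.002  shift after roll [ 62.4 205.5  -2.8]
circ n 265 ztop 78.0 [ 381.4 -308. ] 10.7 mean [ 381.2 -307.1   77.3]
circ n 244 ztop 78.0 [ 381.4 -308. ] 10.7 mean [ 381.3 -307.6   77.6]
```

View pics/w9.png

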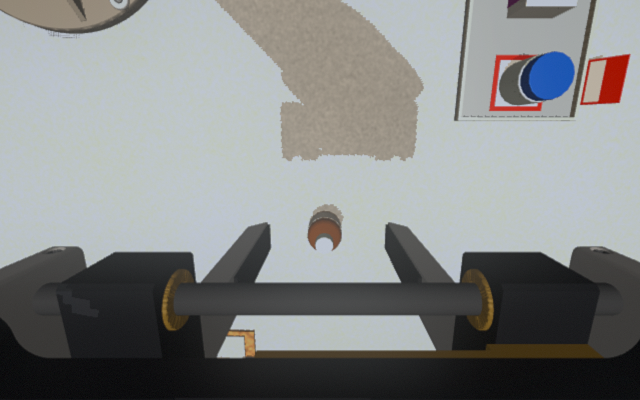

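Emit:
move_arm --increments '[[[31,0,-2,0],[31,0,-1.5,0],[0,35,0,0],[0,35,0,0],[0,35,0,0],[0,35,0,0],[0,30,0,0],[0,20,0,0],[0,12,0,0],[0,3,0,0]]]'

```text
time_s: 30.9
ee_pos: [380.4, -307.5, 24.5]
eef_rot: [0.552, -0.443, 0.441, -0.552]
wrist_force: [0.5, -0.5, 0.6]
grip_width: 0.789
```

Emit:
move_arm --increments '[[[0,0,0,0],[0,0,0,0],[0,0,0,0]]]'

```text
time_s: 31.2
ee_pos: [381.4, -307.9, 26.3]
eef_rot: [-0.552, 0.442, -0.442, 0.552]
wrist_force: [0.4, 0.2, -0.7]
grip_width: 0.787
```

```bash
python3 - <<'E'
from h import *
plan(381.4,-307.8,24,12.6)
E
```

```text
t 31.2 tcp [ 381.4 -307.9   26.3] down err deg 0.08 tool z ang 12.62 tool x ang -77.38 grip 73.9 F [ 0.4  0.2 -0.7]
 shift [-0.1  2.3  0.1]
 roll rad 0.0  shift after roll [-0.1  2.3  0.1]
```

Emit:
move_arm --increments '[[[0,1,0,0],[0,0,0,0],[0,0,0,0],[0,0,0,0],[0,0,0,0],[0,0,0,0],[0,0,0,0],[0,0,0,0],[0,0,0,0]]]' --jaw 30

```text
time_s: 32.1
ee_pos: [380.8, -307.8, 24.5]
eef_rot: [-0.552, 0.442, -0.442, 0.552]
wrist_force: [-0.2, 2.3, 3.7]
grip_width: 0.463
```

```bash
python3 - <<'E'
from h import *
plan(527.6,152,28,12.6)
E
```

```text
t 32.1 tcp [ 380.8 -307.8   24.5] down err deg 0.0 tool z ang 12.6 tool x ang -77.4 grip 43.5 F [-0.2  2.3  3.7]
 shift [-416.7   -3.5  243.6]
 roll rad 0.0  shift after roll [-416.7   -3.5  243.6]
```

Emit:
move_arm --increments '[[[0,-20,0,0],[0,-30,0,0],[0,-30,0,0],[0,-30,10,0],[-15,-20,20,0],[-30,0,25,0],[-33,0,25,0],[-33,0,25,0],[-33,0,25,0],[-33,0,22,0]]]'

```text
time_s: 33.1
ee_pos: [491.0, -100.0, 154.4]
eef_rot: [-0.552, 0.442, -0.442, 0.552]
wrist_force: [0.4, -0.4, -0.9]
grip_width: 0.463
```

Emit:
move_arm --increments '[[[-35,0,18,0],[-35,0,18,0],[-35,0,15,0],[-35,0,15,0],[-35,0,12,0],[-30,0,8,0],[-20,0,4,0],[-10,0,1,0],[0,0,0,0],[0,0,0,0]]]'

```text
time_s: 34.1
ee_pos: [527.9, 146.2, 154.5]
eef_rot: [0.552, -0.442, 0.442, -0.552]
wrist_force: [0.7, 0.6, -0.9]
grip_width: 0.466
```

```bash
python3 - <<'E'
from h import *
plan(527.6,152,28.5,12.6)
E
```

```text
t 34.1 tcp [527.9 146.2 154.5] down err deg 0.02 tool z ang 12.55 tool x ang -77.45 grip 43.8 F [ 0.7  0.6 -0.9]
 shift [ -5.8 126.    1. ]
 roll rad -0.001  shift after roll [ -5.8 126.    1. ]
```

Emit:
move_arm --increments '[[[-5,20,1,0],[0,30,0,0],[0,30,0,0],[0,20,0,0],[0,12,0,0],[0,7,0,0],[0,3,0,0],[0,0,0,0],[0,0,0,0],[0,0,0,0]]]'

```text
time_s: 35.1
ee_pos: [528.2, 152.7, 33.1]
eef_rot: [-0.552, 0.442, -0.442, 0.552]
wrist_force: [1.0, 0.4, -2.4]
grip_width: 0.46
```

```bash
python3 - <<'E'
from h import *
plan(527.6,152,28.5,12.6)
E
```

```text
t 35.1 tcp [528.2 152.7  33.1] down err deg 0.05 tool z ang 12.62 tool x ang -77.38 grip 43.2 F [ 1.   0.4 -2.4]
 shift [ 0.5  4.6 -0.8]
 roll rad 0.0  shift after roll [ 0.5  4.6 -0.8]
```

Emit:
move_arm --increments '[[[0,1.5,0,0],[0,1,0,0],[0,1,0,0],[0,1,0,0],[0,0,0,0],[0,0,0,0]]]'

```text
time_s: 35.7
ee_pos: [527.9, 152.4, 28.5]
eef_rot: [-0.552, 0.442, -0.442, 0.552]
wrist_force: [-5.2, -0.0, 16.6]
grip_width: 0.461
```

```bash
python3 - <<'E'
from h import *
plan(527.6,152,28.5,12.6)
E
```

```text
t 35.7 tcp [527.9 152.4  28.5] down err deg 0.04 tool z ang 12.59 tool x ang -77.41 grip 43.3 F [-5.2 -0.  16.6]
 shift [ 0.4 -0.  -0.4]
 roll rad -0.0  shift after roll [ 0.4 -0.  -0.4]
```

Contact (about 17 N upward); release and retreat.

Emit:
move_arm --increments '[[[0,-0.5,0,0],[0,0,0,0],[0,0,0,0],[0,0,0,0],[0,-20,0,0],[0,-30,0,0],[0,-40,0,0],[0,-40,0,0],[0,-40,0,0],[0,-20,0,0]]]' --jaw 68

```text
time_s: 36.7
ee_pos: [528.8, 152.3, 221.3]
eef_rot: [-0.551, 0.442, -0.443, 0.553]
wrist_force: [0.5, 0.4, -0.8]
grip_width: 0.728
```

Emit:
move_arm --increments '[[[-30,-10,0,0],[-40,-10,0,0],[-20,-10,0,0],[0,0,0,0],[0,0,0,0],[0,0,0,0]]]'

```text
time_s: 37.3
ee_pos: [508.3, 239.1, 248.2]
eef_rot: [0.552, -0.443, 0.442, -0.551]
wrist_force: [-0.6, 0.8, -1.1]
grip_width: 0.725
```

```bash
python3 - <<'E'
from h import *
plan(527.6,152,28.5,12.6)
c=grab("wrist","w10"); circ(c,(527,152),45,5); circ(c,(577.5,-72.5),45,5); blobs(c,5,(553,40),55)
for n in("scene","top"):
    c=grab(n,n+"9"); circ(c,(527,152),40,5); circ(c,(577.5,-72.5),40,5); blobs(c,8,(553,40),55)
    W=c["W"]; q=W[(abs(W[...,2]-40.5)<5)&(np.hypot(W[...,0]-553,W[...,1]-40)<60)]; print("big",len(q),cv2.minAreaRect(q[:,:2].astype(np.float32)))
    circ(c,(630,285),35,8); circ(c,(495,341),50,8)
E
```

```text
t 37.3 tcp [508.3 239.1 248.2] down err deg 0.03 tool z ang 12.52 tool x ang -77.48 grip 68.1 F [-0.6  0.8 -1.1]
 shift [ 89.1 219.7   0. ]
 roll rad -0.001  shift after roll [ 8.910e+01  2.197e+02 -1.000e-01]
circ n 229 ztop 82.0 [528.2 152.3] 10.7 mean [528.  153.1  81.4]Traceback (most recent call last):
  File "<stdin>", line 3, in <module>
  File "h.py", line 35, in circ
    q=W[m]; zt=np.percentile(q[:,2],95); t=q[q[:,2]>zt-zlo]
               ~~~~~~~~~~~~~^^^^^^^^^^^
    return _quantile_unchecked(
        a, q, axis, out, overwrite_input, method, keepdims, weights)
    return _ureduce(a,
                    func=_quantile_ureduce_func,
    ...<5 lines>...
                    overwrite_input=overwrite_input,
                    method=method)
    r = func(a, **kwargs)
    result = _quantile(arr,
                       quantiles=q,
    ...<2 lines>...
                       out=out,
                       weights=wgt)
    slices_having_nans = np.isnan(arr[-1, ...])
                                  ~~~^^^^^^^^^
IndexError: index -1 is out of bounds for axis 0 with size 0
```

View pics/w10.png

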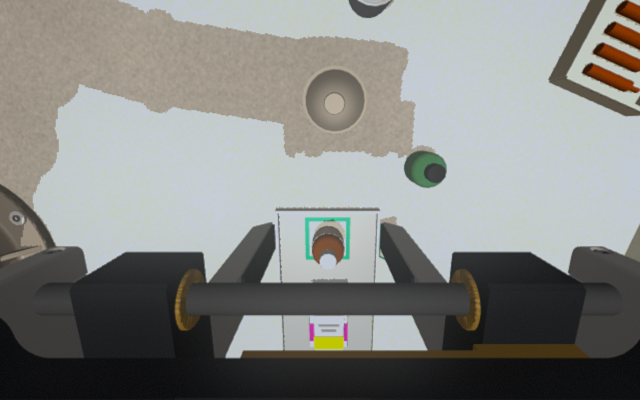

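Emit:
move_arm --increments '[[[-20,-10,0,0],[-30,-10,-10,0],[-30,-10,-10,0],[-30,-10,-10,0],[-30,-10,-10,0],[-30,-10,-10,0],[-20,0,-10,0],[0,0,0,0],[0,0,0,0],[0,0,0,0]]]'

```text
time_s: 38.35
ee_pos: [409.1, 411.2, 308.3]
eef_rot: [0.551, -0.443, 0.443, -0.551]
wrist_force: [0.8, -0.7, 0.6]
grip_width: 0.725
```

```bash
python3 - <<'E'
from h import *
plan(527.6,152,28.5,12.6)
for n in("scene","top"):
    c=grab(n,n+"9"); print(n)
    def t(f,*a):
        try: f(c,*a)
        except Exception as e: print("none",a)
    t(circ,(527,152),40,5); t(circ,(577.5,-72.5),40,5); t(blobs,8,(553,40),55)
    W=c["W"]; q=W[(abs(W[...,2]-40.5)<5)&(np.hypot(W[...,0]-553,W[...,1]-40)<60)]
    if len(q): print("big",len(q),cv2.minAreaRect(q[:,:2].astype(np.float32)))
    t(circ,(630,285),35,8); t(circ,(495,341),50,8)
E
```

```text
t 38.35 tcp [409.1 411.2 308.3] down err deg 0.02 tool z ang 12.48 tool x ang -77.52 grip 68.2 F [ 0.8 -0.7  0.6]
 shift [278.6 279.9  59.7]
 roll rad -0.002  shift after roll [278.7 279.9  59.1]
scene
circ n 69 ztop 83.1 [530.6 152.7] 11.1 mean [529.8 153.   82.1]
circ n 265 ztop 62.5 [578.3 -71.3] 24.9 mean [578.9 -71.1  60.4]
n 1112 ztop 70.3 rect [555.   41.2] [42.2 60.7] 12.7 mean [555.9  42.2  68.1]
big 313 ((554.5367431640625, 41.08030319213867), (56.85871505737305, 86.47876739501953), 12.55732250213623)
circ n 95 ztop 71.1 [630.6 284.5] 11.4 mean [631.9 284.5  69.9]
circ n 143 ztop 670.6 [466.8 379.9] 13.0 mean [467.2 380.6 670.3]
top
circ n 60 ztop 84.6 [527.2 153.2] 10.2 mean [527.2 153.4  83.7]
circ n 261 ztop 64.5 [577. -71.] 24.4 mean [576.5 -70.2  62.2]
n 943 ztop 72.6 rect [553.2  41.8] [41.2 60.3] 13.2 mean [552.9  41.9  69.8]
big 315 ((552.7210083007812, 42.075008392333984), (56.39601135253906, 84.6387939453125), 12.907076835632324)
circ n 70 ztop 73.4 [628.8 284.5] 11.5 mean [628.5 284.9  71.9]
circ n 76 ztop 670.7 [464.4 379.4] 8.1 mean [464.5 379.8 673.1]
```

View pics/scene9.png

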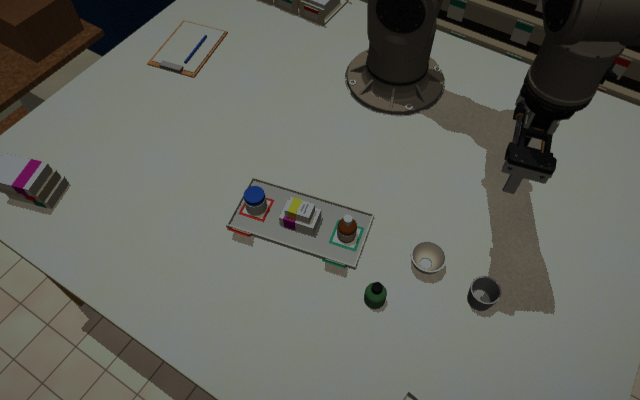

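View pics/top9.png

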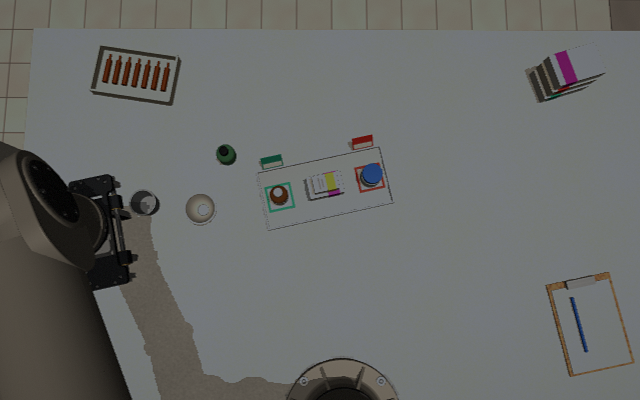

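Both fixed views show the jar in the red frame (scene 200,255), the stack mid-tray (215,300) and the bottle in the teal frame (230,347). The mortar, steel cup and green bottle sit at the same pixels as at the start. The arm is clear, so I'm handing in.

```bash
python3 -c "
from workcell import order
print(order.close_job())"
```

```text
the job is handed in; nothing more can be done
None
```

The ward order is laid out on the tray and handed in at about 38 s. Everything was lowered until it touched, then released. The arm then moved well clear. No verdict was reported.

The wrist camera measured these positions during the job:

| Item | Measured result | Limit |
|---|---|---|
| Amber bottle | about 1 mm from the teal place's middle, upright | 15 mm |
| White jar | about 1 mm from the red place's middle, upright | 15 mm |
| Purple carton | about 2 mm from the tray's middle, within 0.2° of square, flat | 15 mm, 12° |
| Yellow carton | about 1 mm off the purple carton's centre and under 0.5° from it, flat | 12 mm, 15° |

After the last move, the scene and top cameras agreed with these positions to about 3 mm, close to their calibration error. Heights fitted the tray resting heights.

- **Objects to leave alone:** the green bottle measured within 1 mm of its start. The mortar and steel cup were compared by eye only and sit at the same pixels as at the start.
- **Check that failed:** the final mortar depth check was no use, because it picked up the arm overhead (a height of 670 mm) instead of the bowl.

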